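Turn the lazy susan to its stop and bolt it

TASK

Using the upright peg, push the lazy susan round anticlockwise (seen from above) until its lug is pressed gently but firmly home against the stop screw, without ramming or bending the screw; then slide the bolt fully in behind the lug so that the turntable is locked, and let go. Keep the jar standing in the middle of the turntable and leave the other jar, the grater and the saucer where they are.

Things in the scene. Friction and masses are not known exactly. Their poses are not given: they have to be found in the camera images.
- carousel: Lazy susan on the shelf: a fixed dark wooden foot (radius 90 mm) under a wooden turntable disc of radius 130 mm whose top is 34 mm above the shelf. Origin: on the turning axis, at shelf height; it does not turn. In this frame the bracket stands on the +y side; the frame is yawed up to 0.35 rad either way. Friction of the bearing is 0.15 N m (about 1.5 N at the peg), so it stays where it is left.
- turntable (a joint): Angle of the turntable (rad), growing anticlockwise seen from above. It starts 0.68 to 1.45 rad short of home. Home reads somewhere between about -0.09 and 0.09, because the bracket and its stop screw are set anew each time.
- peg (a point): Centre of the top of the upright round wooden peg on the turntable, 14 mm in diameter, 105 mm from the axis; it stands from 34 mm to 82 mm above the shelf. Pushing it sideways turns the disc. A sideways push of 8 to 14 N on the peg, held half a second at the stop, beds the lug; the stop screw bends if the lug presses it with over 16 N (over about 22 N at the peg).
- lug (a point): Middle of the outer end face of the steel lug on the disc's rim, 152 mm from the axis and 26 mm above the shelf. The lug is 20 mm wide (tangentially), 14 mm high (19 to 33 mm above the shelf), and sticks out 22 mm from the rim. Its bearing from the axis is 130 degrees anticlockwise of the peg's.
- bracket: Steel bracket fixed to the shelf beside the turntable: base plate 100 x 88 mm, 12 mm thick, highest parts 38 mm. Origin: middle of its underside, 187 mm from the turning axis; its -y axis points to the turning axis (within 0.04 rad), its x axis runs along the rim. It carries the stop screw and the bolt. The lug arrives moving towards the bracket's -x.
- stop_mark (a point): Nominal place of the tip of the brass stop screw (10 mm diameter, rigid), on the bracket at x = -10, y = -42 mm, 26 mm above the shelf. The screw is set by hand: its true tip lies anywhere within 4 mm of this along bracket x, so home has to be felt. At home the lug's middle is within 4 mm of bracket x = 0.
- bolt (a joint): How far the bolt is slid towards the turning axis (m): starts near 0 (drawn back); 0.025 is fully in, against its rigid end stop. The 12 mm wide bolt runs along bracket x = 21.5 mm. It passes behind a lug that is home with only 1.5 to 9.5 mm to spare, and butts on the lug's end after about 8 mm if the lug is not home. Friction 1.5 N; stays where left.
- bolt_knob (a point): Centre of the top of the upright wooden knob on the bolt, 13 mm in diameter, standing from 32 to 78 mm above the shelf. Drawn back it is at bracket x = 21.5 mm, y = +28 mm. Push it along the bracket's -y to slide the bolt in; about 8 N is felt when it is against its rigid end stop.
- centre_jar: Closed amber glass jar, 64 mm diameter, 85 mm high, about 0.3 kg, standing free on the middle of the turntable (top 119 mm above the shelf). Origin: centre of its underside.
- side_jar: Second amber jar, 68 mm diameter, 100 mm high, standing on the shelf, to be left alone. Origin: centre of its underside.
- grater: Stainless box grater, 75 x 100 mm, 206 mm high, to be left alone. Origin: centre of its underside.
- saucer: Terracotta saucer, 120 mm diameter, 20 mm high, to be left alone. Origin: centre of its underside.
Mind the look-alikes: they are no part of the job. What is shaped like the bracket but blue or pink is not meant.

How it is judged:
By the outcome, as a careful person would: the job done as asked, in the order asked, and still so for the second after the job is handed in, with the robot touching nothing.
It also fails if it takes over 54 s, if anything falls off the work surface, if the arm or the gripper's body presses on something with over 40 N, if the wrist force passes 120 N, or if a joint passes its speed limit or range.

ROBOT

A 6-joint arm with a two-finger parallel gripper is mounted at the origin on the work surface. World frame = base frame: x ahead of the robot, y to its left, z up, the work surface at z = 0. Lengths are in mm, angles in degrees, forces in N, time in s.
With the tool pointing down it reaches from about 300 to 750 mm from the base axis. Payload 8.5 kg.
Tool frame: the origin (TCP) lies at the very end of the fingers, on their centre line; the grasp point (between the pads) lies 19 mm behind it; z points along the fingers, y is the direction in which the jaws open and shut (so a half turn about z gives the same grasp; the last joint's range is limited). The gripper opens to 85 mm and grips with 20 to 120 N. Pads are 22 mm wide; open, the fingers measure 114 mm over their backs; the gripper's body (76 mm by 85 mm) begins 54 mm behind the grasp point. The pads swing forward as they close: fully open they stand 13 mm farther back than shut.
Start: joints at [-81.492, 21.807, 74.336, -0, 83.858, -12.336], TCP at [195.699, -513.987, 231.322] pointing down, gripper open.
Joint ranges: [-178.18, 178.18], [-50.72, 133.34], [12.68, 142.11], [-81.47, 261.47], [9.98, 163.14], [-165.26, 165.26]. Speed limits (degrees/s): [136.94, 136.94, 180, 180, 180, 180].

INTERFACE

Orientations are given as a 3x3 rotation matrix whose columns are the frame's x, y, z axes.
In Python, from workcell import telemetry, grab_frame, camera_info, bot, find_in, masks_of gives the robot as it stands.
- The arm moves only by the tool jog_arm, never from a script. Its argument "steps" is a list of rows, each a list of 2 entries, a list of its own where there are three numbers: the shift along the tool's x, y, z in mm, then the turn about the tool's z in degrees. A call has exactly 10 rows; each row shifts and turns the commanded pose from where the row before left it, along the tool's axes as they then stand; what a row does not reach is not made up. A row lasts 1/8 s, in which the tool goes at most 62.5 mm and 10.7 degrees, less where a joint would pass 70% of its speed; a pose out of reach is approached as far as the arm can. A call is refused whole if a number of a shift passes 62.5 or a number of a turn 10.7, either way. A call with a gripper value outside its range is refused whole. "jaw" is the gripper command: -1 is shut, 1 is fully open, values between are in proportion, set as the call begins (left out, the last holds). The fingers move at their own pace and stop on an object; the grip force is fixed at half the most. Time passes only in rows, so rows that do not move let the fingers close, or fill a call up. It gives the time, the measured TCP pose, the force and the opening at its end, in the units of the state.
- telemetry.observe(): the state, without advancing time (a new reading comes with each control period).
- grab_frame(name): name is "side" or "top"; returns the picture (400x640x3 uint8, blue, green, red); there is no depth.
- camera_info(name): a dict with "vfov" (degrees; the focal length in pixels is half the picture's height over the tangent of half this angle, whatever the lens; pixels are square), "cx", "cy" (the principal point, pixels), "distortion" ([k1, k2, p1, p2, k3] as OpenCV has them; the pictures are not rectified), "rvec" (rotation vector, rad) and "tvec" (3), from world to camera coordinates, as OpenCV has them. Camera axes: x right, y down, z forward; pixel columns grow to the right and rows downward; lengths in mm; the calibration is good to about 2 mm. A picture is of the moment at which its call begins. camera_info takes no time and is no camera call.
- bot.job_done(): hands the job in, once; it reports no verdict.
Trained networks look in the newest picture that a camera, given by its name, has taken for a name from the list of things; names that differ only in an ending like _2 or _b are one class to them, and where a whole thing is asked for, a point or a joint stands for the part that bears it (a point fixed in the world has none). Each returns a list of dicts, best first, with "conf" (0 to 1); they miss things now and then, are a little off and sometimes report something else, mostly with a low value. They report only what shows in the picture. A call takes as long as a camera call. They do not tell look-alikes from the thing itself.
- find_in(camera, name): "rect" ([left, top, width, height] in pixels, round what is visible of it).
- masks_of(camera, name): "region" (400x640 bool, what is visible of it) and "rect" ([left, top, width, height] in pixels, round what is visible of it).
The state is a dict: "t": time; "joint_positions": joint angles; "joint_velocities": joint speeds; "joint_torque": joint torques, N m; "tcp_pos": TCP position; "tool_rot": TCP orientation; "ft_force": force on the tool from outside, world axes, zero at the start; "moment": the same for the moment, N m; "width": finger opening in mm.
Only numpy, scipy, OpenCV 4.12 (cv2) and the standard library are available. Lean on these libraries where they do the work, as an engineer would, in place of code of your own. Each camera call takes 0.05 s, during which the arm holds its last target. There are 200 camera calls.

## Working session

There is one attempt and no reset: what is moved stays moved. The work goes in short steps, Python scripts to look and compute and a tool call to move; the robot and the scene stay as the last step left them, time stands still between calls to the robot, and variables do not carry over. Pictures are saved under pics/ and viewed, about 8 in all and at most 12, crops included, and the job is handed in when it is done.

Besides the shell and the picture viewer there is one more tool, called after "Request:" as name(argument=value, ...) on one line, values as JSON. jog_arm: Moves the arm, as the interface text tells. Its arguments: {"type":"object","properties":{"steps":{"type":"array","items":{"type":"array"}},"jaw":{"type":"number"}},"required":["steps"]}

```bash
mkdir -p pics; ls; python3 - <<'E'
from workcell import telemetry, grab_frame, camera_info, find_in
import cv2
for c in("top","side"):
    im=grab_frame(c); cv2.imwrite(f"pics/{c}0.png",im); print(c,camera_info(c))
    for n in("bracket","peg","lug","bolt_knob","carousel","centre_jar","stop_mark"):
        try: print(n,[(d["rect"],round(d["conf"],2)) for d in find_in(c,n)][:3])
        except Exception as e: print(n,e)
s=telemetry.observe();print(s["t"],s["tool_rot"],s["ft_force"])
E
```

```text
pics
top {'vfov': 56.87019495092511, 'cx': 315.62491765824996, 'cy': 197.02725795424985, 'distortion': array([-0.06872197,  0.        ,  0.        ,  0.        ,  0.        ]), 'rvec': array([ 2.1838593 , -2.13814308,  0.18348412]), 'tvec': array([  10.18354485,  605.78199495, 1259.18205578])}
bracket [([301.6, 124.8, 36.4, 34.1], 0.91), ([236.4, 254.9, 34.0, 34.1], 0.89), ([274.0, 186.8, 30.4, 34.0], 0.8)]
peg [([185.3, 231.7, 34.1, 37.8], 0.66), ([302.3, 181.2, 75.0, 73.2], 0.63)]
lug [([301.2, 178.7, 71.5, 73.8], 0.93)]
bolt_knob [([271.0, 186.7, 32.7, 28.6], 0.68), ([283.6, 191.4, 13.6, 8.3], 0.48), ([308.8, 123.5, 16.5, 17.1], 0.41)]
carousel [([301.2, 180.6, 74.2, 73.2], 0.58)]
centre_jar [([330.3, 205.0, 19.5, 22.8], 0.49)]
stop_mark [([270.8, 189.0, 34.7, 29.5], 0.9), ([238.0, 250.1, 34.1, 38.9], 0.9), ([300.7, 126.4, 29.3, 35.7], 0.83)]
side {'vfov': 42.055071388018675, 'cx': 321.2667822320821, 'cy': 194.66812921659874, 'distortion': array([0.04531198, 0.        , 0.        , 0.        , 0.        ]), 'rvec': array([ 1.04594884, -2.25811521,  1.15529709]), 'tvec': array([ 414.65938852,  302.20452573, 1152.84393576])}
bracket [([303.8, 263.5, 51.6, 52.6], 0.89), ([262.2, 156.5, 35.7, 32.0], 0.63), ([279.1, 200.6, 46.6, 42.4], 0.59)]
peg [([313.7, 174.4, 92.6, 58.8], 0.77)]
lug [([310.4, 177.5, 98.2, 55.6], 0.82)]
bolt_knob [([308.2, 266.6, 26.9, 20.0], 0.55), ([287.2, 201.0, 19.8, 20.7], 0.49)]
carousel [([311.9, 177.4, 92.0, 56.2], 0.91)]
centre_jar [([351.1, 172.0, 27.3, 35.8], 0.72), ([184.8, 242.8, 37.5, 45.3], 0.35)]
stop_mark [([267.3, 158.0, 29.0, 30.9], 0.97), ([301.7, 263.5, 54.2, 49.5], 0.97), ([280.9, 204.1, 41.3, 36.7], 0.74)]
0.8 [[ 9.34567468e-01  3.55785959e-01 -5.21998249e-06]
 [ 3.55785959e-01 -9.34567467e-01 -2.93001895e-05]
 [-1.53030218e-05  2.55258075e-05 -1.00000000e+00]] [0.08999636 0.05884962 0.54508699]
```

View pics/top0.png

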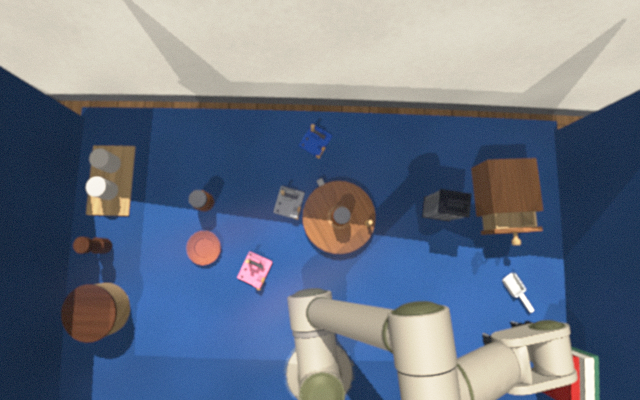

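View pics/side0.png

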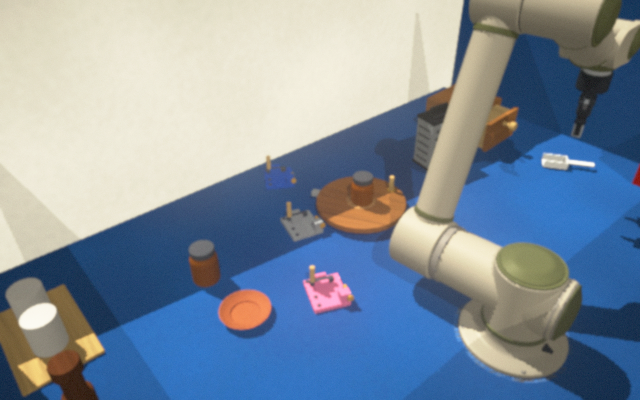

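```bash
python3 - <<'E'
import cv2,numpy as np
a=cv2.imread("pics/top0.png")[167:267,262:387];b=cv2.imread("pics/side0.png")[155:250,270:420]
cv2.imwrite("pics/c1.png",cv2.resize(a,None,fx=6,fy=6,interpolation=cv2.INTER_CUBIC))
cv2.imwrite("pics/c2.png",cv2.resize(b,None,fx=5,fy=5,interpolation=cv2.INTER_CUBIC))
E
```

```text
(no output)
```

View pics/c1.png

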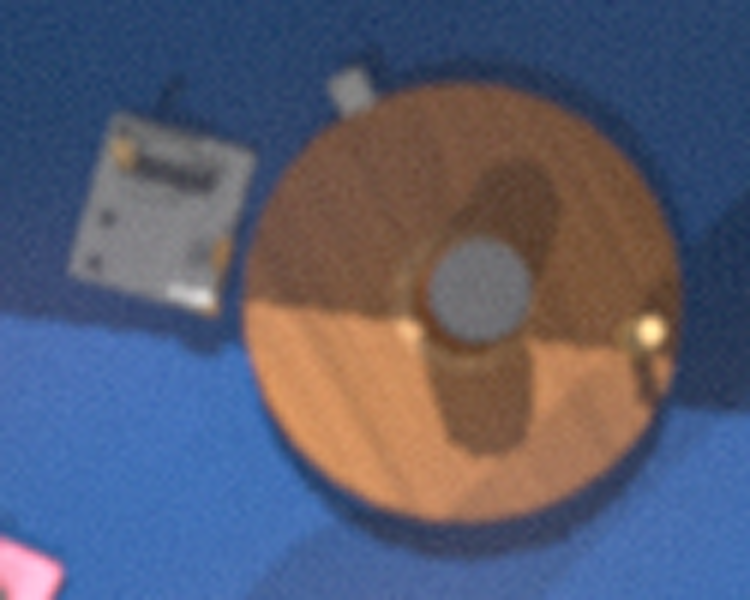

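View pics/c2.png

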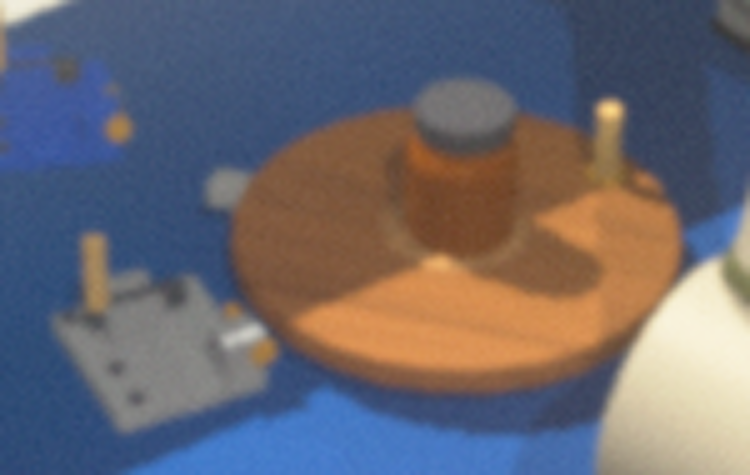

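```bash
cat > h.py <<'E'
import numpy as np,cv2
from workcell import camera_info
def proj(c,P):
    i=camera_info(c);f=200/np.tan(np.radians(i["vfov"])/2)
    K=np.array([[f,0,i["cx"]],[0,f,i["cy"]],[0,0,1]])
    return cv2.projectPoints(np.array(P,float).reshape(-1,3),i["rvec"],i["tvec"],K,i["distortion"])[0].reshape(-1,2)
def back(c,uv,z):
    from scipy.optimize import least_squares
    return np.array([*least_squares(lambda p:(proj(c,[[*p,z]])[0]-uv),[450,0],x_scale=100).x,z])
top=lambda x,y:np.array([262+(x+.5)/6-.5,167+(y+.5)/6-.5])
side=lambda x,y:np.array([270+(x+.5)/5-.5,155+(y+.5)/5-.5])
E
python3 - <<'E'
from h import *
for n,p,z in [("discL",(243,302),34),("discR",(685,302),34),("discT",(464,82),34),("discB",(464,522),34),("peg",(651,331),82),("lug",(342,77),28),("jar",(480,289),119),
 ("A",(118,112),12),("B",(256,155),12),("C",(213,310),12),("D",(70,272),12),("knob",(122,152),78)]:
    print(n,back("top",top(*p),z).round(1))
for n,p,z in [("peg",(611,106),82),("knob",(95,238),78),("jar",(465,98),119),("lug",(208,188),26),("plL",(52,322),12),("plB",(125,432),12),("plR",(268,383),12),
 ("discL",(232,240),34),("discR",(682,235),34)]:
    print("side",n,back("side",side(*p),z).round(1))
E
```

```text
discL [534.9  69.1  34. ]
discR [ 540.4 -191.8   34. ]
discT [669.2 -59.5  34. ]
discB [409.5 -62.2  34. ]
peg [ 519.1 -163.1   82. ]
lug [671.6  13.2  28. ]
jar [537.5 -61.8 119. ]
A [649.9 147.3  12. ]
B [625.7  63.6  12. ]
C [531.6  87.   12. ]
D [552.4 172.8  12. ]
knob [615.4 139.8  78. ]
side peg [ 519.2 -163.3   82. ]
side knob [616.6 139.6  78. ]
side jar [541.  -65.1 119. ]
side lug [670.8  17.4  26. ]
side plL [642.2 154.4  12. ]
side plB [540.  181.2  12. ]
side plR [521.4  96.8  12. ]
side discL [612.7  46.6  34. ]
side discR [ 447.9 -151.8   34. ]
```

Request:
jog_arm(steps=[[[40.5,-22.7,0],0],[[40.5,-22.7,0],0],[[40.5,-22.7,0],0],[[40.5,-22.7,0],0],[[40.5,-22.7,0],0],[[40.5,-22.7,0],0],[[40.5,-22.7,0],0],[[40.5,-22.7,0],0],[[40.5,-22.7,0],0],[[40.5,-22.7,0],0]], jaw=-1)

```text
t: 2.05
tcp_pos: [494.3, -156.5, 231.5]
tool_rot: [[0.935, 0.356, 0.0], [0.356, -0.935, -0.0], [0.0, 0.0, -1.0]]
ft_force: [-0.1, -1.0, -0.1]
width: -0.3
```

Request:
jog_arm(steps=[[[0,0,0],8],[[0,0,0],8],[[0,0,0],8],[[0,0,0],8],[[0,0,30],0],[[0,0,30],0],[[0,0,30],0],[[0,0,30],0],[[0,0,30],0],[[0,0,30],0]])

```text
t: 3.3
tcp_pos: [493.5, -157.8, 50.5]
tool_rot: [[0.981, -0.194, 0.0], [-0.194, -0.981, -0.0], [0.0, 0.0, -1.0]]
ft_force: [0.1, 0.1, -0.4]
width: 0.3
```

```bash
python3 - <<'E'
from h import *
from workcell import grab_frame,telemetry
s=telemetry.observe();print(s["tcp_pos"],s["tool_rot"][0],s["ft_force"])
a=grab_frame("top")[177:257,300:400];b=grab_frame("side")[140:240,300:420]
cv2.imwrite("pics/c3.png",np.hstack([cv2.resize(a,(400,320),interpolation=2),cv2.resize(b,(384,320),interpolation=2)]))
# planned arc, tool centre 18 mm behind peg along the tangent
C=np.array([539.3,-61.5])
for th in range(-101,-50,5):
    r=np.radians(th);t=np.array([-np.sin(r),np.cos(r)]);print(th,(C+105*np.array([np.cos(r),np.sin(r)])-18*t).round(1),th+90)
E
```

```text
[ 493.5267637  -157.8033813    50.51380961] [ 9.81099626e-01 -1.93502797e-01  4.38405602e-04] [ 0.08931617  0.1111836  -0.41774999]
-101 [ 501.6 -161.1] -11
-96 [ 510.4 -164. ] -6
-91 [ 519.5 -166.2] -1
-86 [ 528.7 -167.5] 4
-81 [ 537.9 -168. ] 9
-76 [ 547.2 -167.7] 14
-71 [ 556.5 -166.6] 19
-66 [ 565.6 -164.7] 24
-61 [ 574.5 -162.1] 29
-56 [ 583.1 -158.6] 34
-51 [ 591.4 -154.4] 39
```

View pics/c3.png

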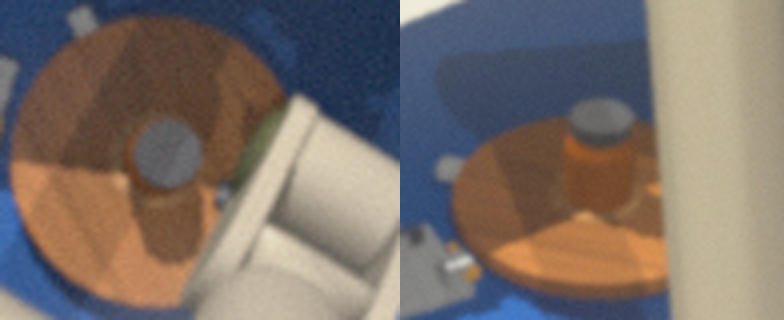

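Request:
jog_arm(steps=[[[4,0.8,0],0],[[4,0.8,0],0],[[5.5,0.8,0],-3],[[5.5,0.8,0],-3],[[5.5,0.8,0],-3],[[5.5,0.8,0],-3],[[5.5,0.8,0],-3],[[5.5,0.8,0],-3],[[5.5,0.8,0],-3],[[3,0.4,0],-2]])

```text
t: 4.65
tcp_pos: [542.6, -168.1, 52.2]
tool_rot: [[0.978, 0.207, 0.001], [0.207, -0.978, -0.001], [0.001, 0.001, -1.0]]
ft_force: [-1.8, -1.9, 0.9]
width: 0.1
```

```bash
cat > look.py <<'E'
from h import *
from workcell import grab_frame,telemetry
import sys
s=telemetry.observe();p=np.array(s["tcp_pos"]);R=np.array(s["tool_rot"]);C=np.array([539.3,-61.5])
d=p[:2]-C;print("tcp",p.round(2),"xang",np.degrees(np.arctan2(R[1,0],R[0,0])).round(2),"tan,rad",(d@R[:2,0]).round(2),(d@R[:2,1]).round(2),"f tool",(R.T@s["ft_force"]).round(2),"t",s["t"])
if len(sys.argv)>1:
    a=grab_frame("top")[167:267,262:387];b=grab_frame("side")[155:250,270:360]
    cv2.imwrite(f"pics/{sys.argv[1]}.png",np.hstack([cv2.resize(a,(500,400),interpolation=2),cv2.resize(b,(284,300),interpolation=2)]if 0 else [cv2.resize(a,(475,380),interpolation=2),cv2.resize(b,(320,380),interpolation=2)]))
E
python3 look.py d1
```

```text
tcp [ 542.58 -168.12   52.18] xang 11.93 tan,rad -18.82 105.0 f tool [-2.18  1.46 -0.94] t 4.65
```

View pics/d1.png

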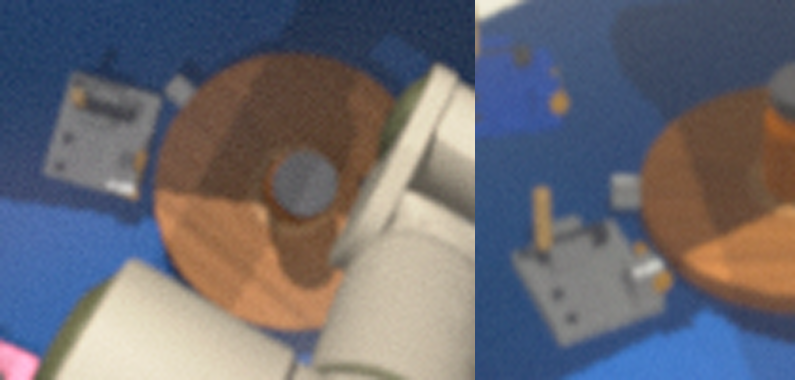

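Request:
jog_arm(steps=[[[5.5,0.8,0],-3],[[5.5,0.8,0],-3],[[5.5,0.8,0],-3],[[5.5,0.8,0],-3],[[3.7,0.6,0],-2],[[1.8,0.3,0],-1],[[1.8,0.3,0],-1],[[0.5,0,0],0],[[0.5,0,0],0],[[0.3,0,0],0]])

```text
t: 6.0
tcp_pos: [572.3, -162.0, 51.3]
tool_rot: [[0.884, 0.467, -0.0], [0.467, -0.884, 0.0], [-0.0, -0.0, -1.0]]
ft_force: [-0.2, -2.1, -0.3]
width: -0.4
```

```bash
python3 look.py d2
```

```text
tcp [ 572.25 -162.01   51.32] xang 27.83 tan,rad -17.79 104.26 f tool [-1.14  1.76  0.29] t 6.0
```

View pics/d2.png

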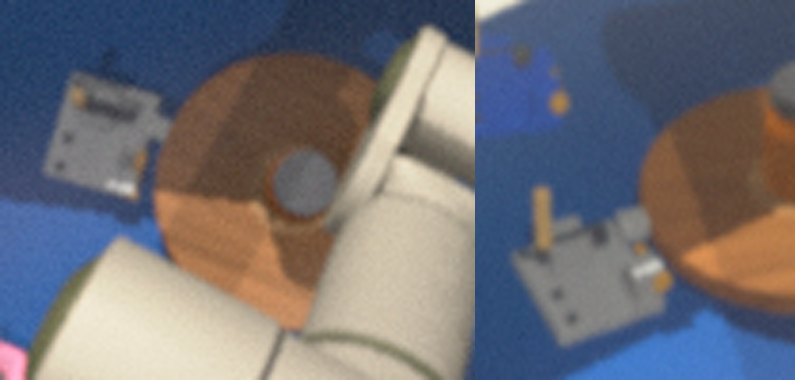

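Request:
jog_arm(steps=[[[0.7,0.1,0],-0.4],[[0.7,0.1,0],-0.4],[[0.7,0.1,0],-0.4],[[0.7,0.1,0],-0.4],[[0.7,0.1,0],-0.4],[[0.7,0.1,0],-0.4],[[0.4,0.1,0],-0.2],[[0.4,0.1,0],-0.2],[[0.3,0,0],-0.2],[[0,0,0],0]])

```text
t: 7.35
tcp_pos: [577.3, -160.1, 51.3]
tool_rot: [[0.859, 0.513, 0.0], [0.513, -0.859, 0.0], [0.0, 0.0, -1.0]]
ft_force: [-0.0, -1.5, -0.4]
width: -0.0
```

```bash
python3 look.py
```

```text
tcp [ 577.33 -160.1    51.32] xang 30.85 tan,rad -17.9 104.15 f tool [-0.81  1.29  0.41] t 7.35
```

Request:
jog_arm(steps=[[[0.2,0,0],-0.1],[[0.2,0,0],-0.1],[[0.2,0.1,0],-0.1],[[0.2,0,0],-0.1],[[0.2,0,0],-0.1],[[0.2,0.1,0],-0.1],[[0.2,0,0],-0.1],[[0.2,0,0],-0.1],[[0,0,0],0],[[0,0,0],0]])

```text
t: 8.6
tcp_pos: [578.8, -159.4, 51.3]
tool_rot: [[0.851, 0.525, 0.0], [0.525, -0.851, 0.0], [0.0, -0.0, -1.0]]
ft_force: [-0.7, -1.4, -0.6]
width: -0.4
```

```bash
python3 look.py
```

```text
tcp [ 578.77 -159.45   51.33] xang 31.64 tan,rad -17.78 104.1 f tool [-1.36  0.79  0.63] t 8.6
```

Request:
jog_arm(steps=[[[0.2,0,0],-0.1],[[0.2,0,0],-0.1],[[0.2,0.1,0],-0.1],[[0.2,0,0],-0.1],[[0.2,0,0],-0.1],[[0.2,0.1,0],-0.1],[[0,0,0],0],[[0,0,0],0],[[0,0,0],0],[[0,0,0],0]])

```text
t: 9.85
tcp_pos: [579.9, -159.0, 51.3]
tool_rot: [[0.846, 0.534, 0.0], [0.534, -0.846, 0.0], [0.0, 0.0, -1.0]]
ft_force: [-0.2, -1.6, -0.1]
width: -0.1
```

Request:
jog_arm(steps=[[[0.2,0,0],-0.1],[[0.2,0,0],-0.1],[[0.2,0.1,0],-0.1],[[0.2,0,0],-0.1],[[0.2,0,0],-0.1],[[0.2,0.1,0],-0.1],[[0,0,0],0],[[0,0,0],0],[[0,0,0],0],[[0,0,0],0]])

```text
t: 11.1
tcp_pos: [581.0, -158.5, 51.3]
tool_rot: [[0.84, 0.542, 0.0], [0.542, -0.84, 0.0], [0.0, -0.0, -1.0]]
ft_force: [-0.9, -1.7, 0.9]
width: -0.1
```

Request:
jog_arm(steps=[[[0.2,0,0],-0.1],[[0.2,0,0],-0.1],[[0.2,0.1,0],-0.1],[[0.2,0,0],-0.1],[[0.2,0,0],-0.1],[[0.2,0.1,0],-0.1],[[0,0,0],0],[[0,0,0],0],[[0,0,0],0],[[0,0,0],0]])

```text
t: 12.35
tcp_pos: [582.1, -158.0, 51.3]
tool_rot: [[0.834, 0.551, 0.0], [0.551, -0.834, 0.0], [0.0, -0.0, -1.0]]
ft_force: [-0.2, -1.5, 0.3]
width: 0.1
```

Request:
jog_arm(steps=[[[0.2,0,0],-0.1],[[0.2,0,0],-0.1],[[0.2,0.1,0],-0.1],[[0.2,0,0],-0.1],[[0.2,0,0],-0.1],[[0.2,0.1,0],-0.1],[[0,0,0],0],[[0,0,0],0],[[0,0,0],0],[[0,0,0],0]])

```text
t: 13.6
tcp_pos: [583.3, -157.5, 51.3]
tool_rot: [[0.829, 0.56, 0.0], [0.56, -0.829, 0.0], [0.0, 0.0, -1.0]]
ft_force: [-1.1, -1.4, 0.3]
width: 0.0
```

Request:
jog_arm(steps=[[[0.2,0,0],-0.1],[[0.2,0,0],-0.1],[[0.2,0.1,0],-0.1],[[0.2,0,0],-0.1],[[0.2,0,0],-0.1],[[0.2,0.1,0],-0.1],[[0,0,0],0],[[0,0,0],0],[[0,0,0],0],[[0,0,0],0]])

```text
t: 14.85
tcp_pos: [583.8, -157.3, 51.3]
tool_rot: [[0.823, 0.568, -0.001], [0.568, -0.823, -0.0], [-0.001, -0.0, -1.0]]
ft_force: [-5.1, -4.4, 1.9]
width: -0.1
```

```bash
python3 look.py
```

```text
tcp [ 583.77 -157.33   51.31] xang 34.65 tan,rad -17.89 104.12 f tool [-6.67  0.69 -1.9 ] t 14.85
```

Request:
jog_arm(steps=[[[0.15,0,0],0],[[0.15,0,0],0],[[0.1,0,0],0],[[0,0,0],0],[[0,0,0],0],[[0,0,0],0],[[0,0,0],0],[[0,0,0],0],[[0,0,0],0],[[0,0,0],0]])

```text
t: 16.1
tcp_pos: [583.8, -157.3, 51.3]
tool_rot: [[0.823, 0.568, -0.002], [0.568, -0.823, -0.001], [-0.002, -0.001, -1.0]]
ft_force: [-6.0, -5.9, 2.5]
width: 0.2
```

```bash
python3 look.py d3
```

```text
tcp [ 583.8  -157.32   51.32] xang 34.64 tan,rad -17.86 104.12 f tool [-8.27  1.43 -2.53] t 16.1
```

Request:
jog_arm(steps=[[[0.2,0,0],0],[[0.2,0,0],0],[[0.2,0,0],0],[[0.1,0,0],0],[[0,0,0],0],[[0,0,0],0],[[0,0,0],0],[[0,0,0],0],[[0,0,0],0],[[0,0,0],0]])

```text
t: 17.45
tcp_pos: [583.9, -157.3, 51.3]
tool_rot: [[0.823, 0.568, -0.003], [0.568, -0.823, -0.001], [-0.003, -0.001, -1.0]]
ft_force: [-9.7, -6.7, 2.4]
width: 0.4
```

```bash
python3 look.py d4
```

```text
tcp [ 583.87 -157.28   51.31] xang 34.64 tan,rad -17.76 104.14 f tool [-11.84   0.02  -2.38] t 17.45
```

View pics/d4.png

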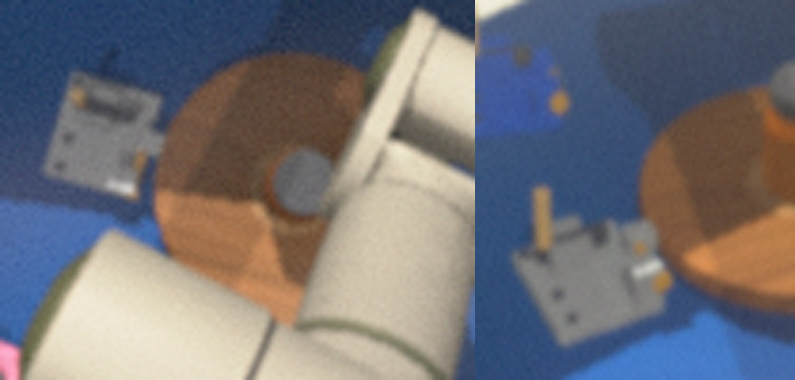

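Request:
jog_arm(steps=[[[-0.5,0,0],0],[[-0.5,0,0],0],[[-1,0,0],0],[[-3,0,0],0],[[-5,0,0],0],[[-5,0,0],0],[[0,0,-20],0],[[0,0,-30],0],[[0,0,-30],0],[[0,0,-30],0]])

```text
t: 18.8
tcp_pos: [572.6, -165.0, 162.3]
tool_rot: [[0.823, 0.568, -0.0], [0.568, -0.823, 0.0], [0.0, -0.0, -1.0]]
ft_force: [0.9, -0.2, 0.3]
width: 0.3
```

Request:
jog_arm(steps=[[[0,0,0],-10],[[0,0,0],-10],[[0,0,0],-10],[[0,0,0],-10],[[0,0,0],0],[[0,0,0],0],[[0,0,0],0],[[0,0,0],0],[[0,0,0],0],[[0,0,0],0]])

```text
t: 20.05
tcp_pos: [572.9, -164.9, 161.3]
tool_rot: [[0.265, 0.964, -0.0], [0.964, -0.265, 0.0], [0.0, -0.0, -1.0]]
ft_force: [-0.1, 0.5, 0.3]
width: 0.1
```

```bash
python3 - <<'E'
from h import *
from workcell import telemetry
s=telemetry.observe();p=np.array(s["tcp_pos"]);R=np.array(s["tool_rot"]);print(p,s["joint_positions"],s["ft_force"])
print(R.T@(np.array([623.2,165.3,160])-p),np.degrees(np.arctan2(R[1,0],R[0,0])))
E
python3 look.py e1
```

```text
[ 572.8919992  -164.9182433   161.30813342] [-2.74264644e+01  2.95994168e+01  7.32258362e+01 -5.03787898e-04
  7.71774848e+01 -1.20560185e+01] [-0.13571487  0.48008617  0.28805577]
[331.74173272 -39.01793915   1.31055626] 74.62966584075625
tcp [ 572.89 -164.92  161.31] xang 74.63 tan,rad -90.82 59.8 f tool [ 0.43 -0.26 -0.29] t 20.05
```

View pics/e1.png

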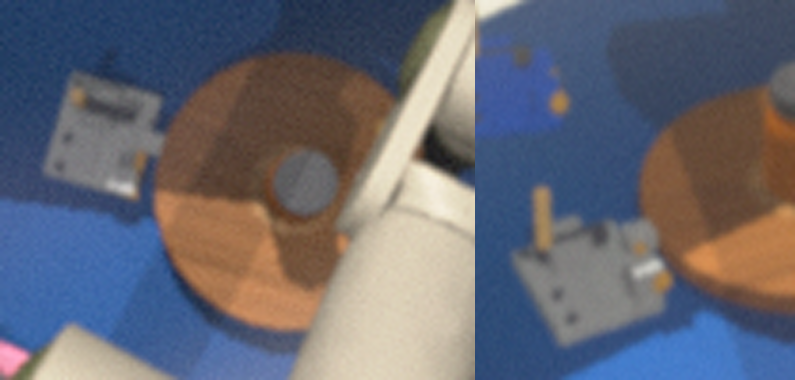

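Request:
jog_arm(steps=[[[33.2,-3.9,0],0],[[33.2,-3.9,0],0],[[33.2,-3.9,0],0],[[33.2,-3.9,0],0],[[33.2,-3.9,0],0],[[33.2,-3.9,0],0],[[33.2,-3.9,0],0],[[33.2,-3.9,0],0],[[33.2,-3.9,0],0],[[33.2,-3.9,0],0]])

```text
t: 21.4
tcp_pos: [623.3, 166.7, 161.3]
tool_rot: [[0.265, 0.964, -0.0], [0.964, -0.265, -0.0], [-0.0, 0.0, -1.0]]
ft_force: [0.6, -0.3, 1.2]
width: 0.2
```

Request:
jog_arm(steps=[[[0,0,0],0],[[0,0,20],0],[[0,0,20],0],[[0,0,20],0],[[0,0,20],0],[[0,0,15],0],[[0,0,10],0],[[0,0,5],0],[[0,0,0],0],[[0,0,0],0]])

```text
t: 22.65
tcp_pos: [623.5, 165.6, 51.9]
tool_rot: [[0.265, 0.964, 0.001], [0.964, -0.265, 0.0], [0.0, 0.001, -1.0]]
ft_force: [0.0, 0.4, 0.2]
width: -0.3
```

```bash
python3 look.py e2
```

```text
tcp [623.51 165.6   51.94] xang 74.65 tan,rad 241.29 21.08 f tool [ 0.43 -0.09 -0.22] t 22.65
```

View pics/e2.png

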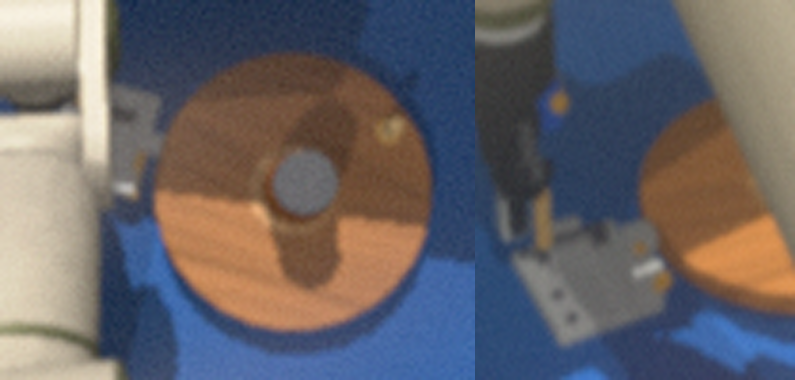

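Request:
jog_arm(steps=[[[-3,0,0],0],[[-3,0,0],0],[[-3,0,0],0],[[-2,0,0],0],[[-2,0,0],0],[[-2,0,0],0],[[-2,0,0],0],[[-2,0,0],0],[[-1,0,0],0],[[0,0,0],0]])

```text
t: 24.0
tcp_pos: [617.8, 146.1, 51.3]
tool_rot: [[0.265, 0.964, -0.0], [0.964, -0.265, -0.0], [-0.0, -0.0, -1.0]]
ft_force: [0.5, 0.2, 1.0]
width: 0.1
```

```bash
python3 look.py
```

```text
tcp [617.82 146.1   51.26] xang 74.64 tan,rad 220.98 20.72 f tool [ 0.34  0.39 -1.  ] t 24.0
```

Request:
jog_arm(steps=[[[-1,0,0],0],[[-1,0,0],0],[[-1,0,0],0],[[-1,0,0],0],[[-1,0,0],0],[[-0.5,0,0],0],[[-0.5,0,0],0],[[-0.2,0,0],0],[[0,0,0],0],[[0,0,0],0]])

```text
t: 25.25
tcp_pos: [616.3, 140.3, 51.3]
tool_rot: [[0.265, 0.964, -0.0], [0.964, -0.265, -0.0], [-0.0, -0.0, -1.0]]
ft_force: [1.4, 0.3, -0.3]
width: 0.0
```

```bash
python3 look.py e3
```

```text
tcp [616.26 140.26  51.31] xang 74.65 tan,rad 214.94 20.79 f tool [0.69 1.23 0.33] t 25.25
```

View pics/e3.png

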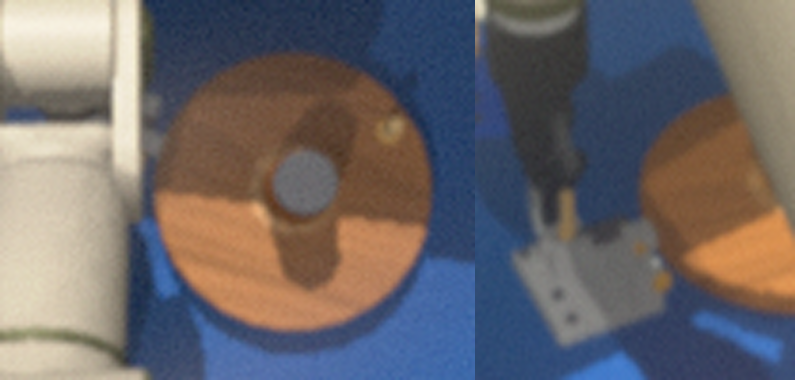

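Request:
jog_arm(steps=[[[-1,0,0],0],[[-1,0,0],0],[[-1,0,0],0],[[-0.5,0,0],0],[[-0.5,0,0],0],[[-0.5,0,0],0],[[-0.5,0,0],0],[[0,0,0],0],[[0,0,0],0],[[0,0,0],0]])

```text
t: 26.6
tcp_pos: [615.1, 136.0, 51.4]
tool_rot: [[0.265, 0.964, 0.001], [0.964, -0.265, 0.001], [0.001, 0.0, -1.0]]
ft_force: [1.5, 4.7, -2.0]
width: -0.0
```

Request:
jog_arm(steps=[[[-0.3,0,0],0],[[-0.3,0,0],0],[[-0.3,0,0],0],[[-0.3,0,0],0],[[-0.3,0,0],0],[[0,0,0],0],[[0,0,0],0],[[0,0,0],0],[[0,0,0],0],[[0,0,0],0]])

```text
t: 27.85
tcp_pos: [615.1, 135.7, 51.5]
tool_rot: [[0.264, 0.964, 0.002], [0.964, -0.264, 0.003], [0.003, 0.001, -1.0]]
ft_force: [3.5, 10.3, -1.6]
width: -0.2
```

```bash
python3 look.py
```

```text
tcp [615.08 135.73  51.49] xang 74.66 tan,rad 210.25 20.92 f tool [10.89  0.62  1.61] t 27.85
```

Request:
jog_arm(steps=[[[1,0,0],0],[[3,0,0],0],[[10,0,0],0],[[10,0,0],0],[[0,0,-30],0],[[0,0,-30],0],[[0,0,-30],0],[[0,0,-30],0],[[0,0,-30],0],[[0,0,-30],0]])

```text
t: 29.1
tcp_pos: [620.8, 157.6, 232.3]
tool_rot: [[0.265, 0.964, -0.0], [0.964, -0.265, -0.0], [-0.0, -0.0, -1.0]]
ft_force: [1.2, 0.3, 0.0]
width: 0.5
```

Request:
jog_arm(steps=[[[0,-40,-10],0],[[0,-40,-10],0],[[0,-40,0],0],[[0,-40,0],0],[[0,-40,0],0],[[0,-40,0],0],[[0,0,0],0],[[0,0,0],0],[[0,0,0],0],[[0,0,0],0]])

```text
t: 30.35
tcp_pos: [390.1, 220.5, 251.1]
tool_rot: [[0.266, 0.964, -0.0], [0.964, -0.266, -0.0], [-0.0, -0.0, -1.0]]
ft_force: [1.1, 0.3, 0.2]
width: 0.4
```

```bash
python3 - <<'E'
from h import *
from workcell import grab_frame,telemetry
print(telemetry.observe()["tcp_pos"])
a=np.mean([grab_frame("top").astype(float) for _ in range(6)],0).astype(np.uint8)
b=np.mean([grab_frame("side").astype(float) for _ in range(6)],0).astype(np.uint8)
cv2.imwrite("pics/fa.png",a);cv2.imwrite("pics/fb.png",b)
A=cv2.resize(a[167:242,262:312],(400,600),interpolation=2);B=cv2.resize(b[180:255,277:327],(400,600),interpolation=2)
# overlay predicted knob tops for bolt 0.021 and .025 using the measured start knob
k0=np.array([616.0,139.7,78]);u=np.array([.265,.964,0])
for d,col in((0,(255,255,255)),(21.5,(0,0,255)),(25,(0,255,0))):
    for im,c,o in((A,"top",(262,167)),(B,"side",(277,180))):
        q=((proj(c,[k0-d*u])[0]-o)+.5)*8-.5;cv2.drawMarker(im,tuple(int(v) for v in q.round()),col,0,14,1)
cv2.imwrite("pics/f1.png",np.hstack([A,B]))
E
```

```text
[390.09435802 220.49757583 251.0918944 ]
```

View pics/f1.png

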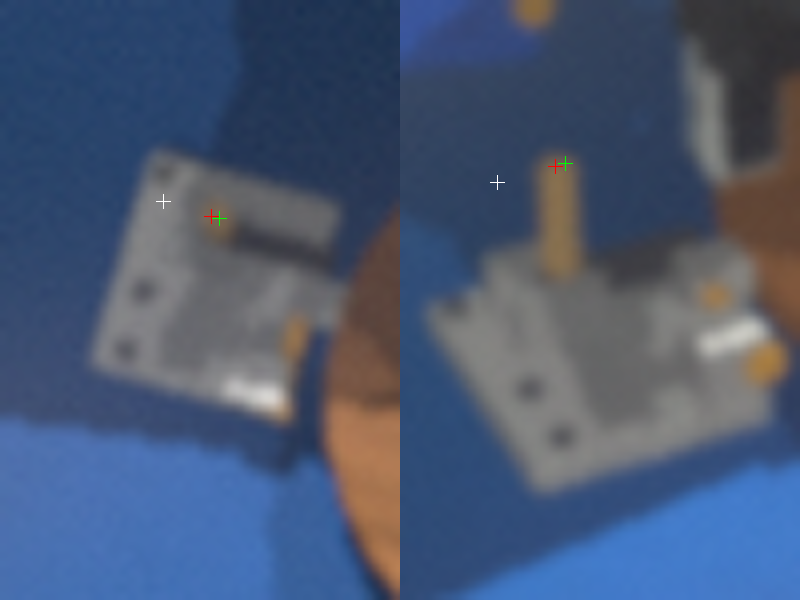

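```bash
python3 - <<'E'
from h import *
def cen(f,x0,x1,y0,y1):
    a=cv2.imread(f).astype(float)[y0:y1,x0:x1];w=np.clip(a[...,2]-a[...,0]-10,0,None)
    Y,X=np.mgrid[y0:y1,x0:x1];return np.array([(w*X).sum(),(w*Y).sum()])/w.sum(),w.sum()
k=np.array([616,139.7,60.]);u=np.array([.259,.966,0])
s0,w0=cen("pics/side0.png",284,295,200,219);s1,w1=cen("pics/fb.png",291,303,197,217)
t0,w2=cen("pics/top0.png",279,288,188,197);t1,w3=cen("pics/fa.png",284,295,189,199)
print(s1-s0,w0,w1,t1-t0,w2,w3)
for d in(20,21.5,23,25):print(d,(proj("side",[k-d*u])-proj("side",[k])).round(2),(proj("top",[k-d*u])-proj("top",[k])).round(2))
E
```

```text
[ 7.6734927 -2.4010991] 2984.0 2062.0 [6.55327504 1.8951254 ] 538.0 284.0
20 [[ 6.71 -1.89]] [[5.52 1.6 ]]
21.5 [[ 7.21 -2.03]] [[5.93 1.72]]
23 [[ 7.71 -2.17]] [[6.35 1.84]]
25 [[ 8.38 -2.36]] [[6.9 2. ]]
```

```bash
python3 -c "
from workcell import bot,telemetry
s=telemetry.observe();print(s['t'],s['ft_force']);print(bot.job_done())"
```

```text
30.95 [ 0.71543967 -0.36144526  0.23551969]
the job is handed in; nothing more can be done
None
```

I turned the lazy susan home with the peg, slid the bolt in behind the lug, and handed the job in at 31 s. The arm was clear of everything.

- **Turntable:** I pushed the peg round anticlockwise with the shut fingers and felt the stop at about 34.6° tool heading, against 34° expected. I held about 12 N on the peg for at least half a second. No reading passed 12 N, so the screw should be unbent. Later pictures show the lug still against it.
- **Bolt:** I pushed the knob until it stopped hard, reading about 11 N where about 8 N marks the end stop. It went well past the 8 mm at which it would butt on a lug that is not home. I then drew the tool back and lifted it away.
- **Check that disagreed:** fully in is 25 mm. The pictures put the knob's travel at about 23 to 24 mm, and the tool position at about 21.5 mm. My start point was only good to a couple of millimetres and the bolt starts "near 0". I took the hard stop as the end stop and did not push again.
- **Other things:** the centre jar was still standing in the middle in the last picture that showed it, during the bolt push. I did not touch the other jar, the grater or the saucer, and did not measure their positions again at the end.

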